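Refit the sprung idler of the bottle roller and load the sample bottle

ROBOT

A 7-joint arm with a two-finger parallel gripper is mounted at the origin on a cart in front of the work surface, level with it; the furniture and walls round the work are solid. World frame = base frame: x ahead of the robot, y to its left, z up, the work surface at z = 0. Lengths are in m, angles in rad, forces in N, time in s.
With the tool pointing down it reaches from about 0.425 to 0.875 m from the base axis. Payload 4.7 kg.
Tool frame: the origin (TCP) lies midway between the tips of the shut fingers; the grasp point (between the pads) lies 19 mm behind it; z points along the fingers, y is the line along which they close (so a half turn about z gives the same grasp; the last joint's range is limited). The gripper opens to 87 mm and grips with 3 to 60 N. Pads are 19 mm wide; open, the fingers measure 117 mm over their backs; the gripper's body (75 mm by 190 mm) begins 51 mm behind the grasp point.
Start: joints at [-1.288, 0.321, -0.07, 1.45, 0.023, 1.371, -0.057], TCP at [0.173, 0.627, 0.223] pointing down, gripper open.
Joint ranges: [-2.86, 2.86], [-0.3, 2.09], [-1.38, 1.24], [0.06, 2.45], [-1.56, 4.7], [0.09, 2.05], [-2.69, 2.69]. Speed limits (rad/s): [2.57, 2.57, 3.14, 3.14, 3.14, 3.14, 3.14].

INTERFACE

Orientations are given as a rotation vector (axis times angle).
In Python, from bench import ctrl gives the robot as it stands. The module is installed in compiled form; this text tells all that it offers.
- The arm moves only by the shell command python3 -m handwheel 'ROWS' [FORCE]. ROWS is JSON, a list of rows, each a list of 7 numbers: the finger opening in m, from 0 to 0.087, then the shift along the tool's x, y, z in m, then the turn, a rotation vector about the tool's x, y, z in degrees. A call has 1 to 12 rows; each row shifts and turns the commanded pose from where the row before left it, along the tool's axes as they then stand; what a row does not reach is not made up. A row lasts 1/8 s, in which the tool goes at most 62.5 mm and 10.7 degrees, less where a joint would pass 70% of its speed; a pose out of reach is approached as far as the arm can. A call is refused whole if a number of a shift passes 0.0625 or a number of a turn 10.7, either way. A call with a gripper value outside its range is refused whole. The fingers move at their own pace and stop on an object; FORCE is the grip in N (left out, the last holds). Time passes only in rows, so rows that do not move let the fingers close. It gives the time, the measured TCP pose, the force, the opening and the grip force at its end, in the units of the state.
- ctrl.get_state(): the state, without advancing time (a new reading comes with each control period).
- ctrl.get_image(name): name is "side" or "top"; returns (picture, depth): 400x640x3 uint8, blue, green, red; 400x640 float32, m along the optical axis (not along the pixel's ray), 0 where there is no reading.
- ctrl.camera_info(name): a dict with "intrinsics" (3x3 intrinsics, pixels), "R" (3x3) and "t" (3): a world point X has camera coordinates R X + t. Camera axes: x right, y down, z forward; pixel columns grow to the right and rows downward; lengths in m; the calibration is good to about 2 mm. A picture is of the moment at which its call begins. camera_info takes no time and is no camera call.
- ctrl.close_job(): hands the job in; it is judged then, once.
The state is a dict: "time": time; "joint_positions": joint angles; "qd": joint speeds; "joint_torque": joint torques, N m; "position": TCP position; "tool_rot": TCP orientation; "ft_force": force on the tool from outside, world axes, zero at the start; "torque": the same for the moment, N m; "grip_width": opening from 0.0 (shut) to 1.0 (fully open); "grip_force": force on a finger pad.
Only numpy, scipy, OpenCV 4.12 (cv2) and the standard library are available. Lean on these libraries where they do the work, as an engineer would, in place of code of your own. Each camera call takes 0.05 s, during which the arm holds its last target. There are 200 camera calls.

TASK

The bench-top bottle roller has had its front idler taken out for cleaning. Fit the idler back: put its sprung journal into the recess of one end cheek, push to compress it, and lower the other end until it springs into the opposite recess, so that it lies between the cheeks in front of the driven roller (either way round). Then lay the white sample bottle on its side in the trough between the two rollers, along them, and leave it there at rest; do not drop it in, and do not knock over the beaker.

Things in the scene. Friction and masses are not known exactly. Their poses are not given: they have to be found in the camera images.
- bottle_roller: Grey and white bottle roller, fixed, 112 (x) x 250 (y) x 67 mm high. Origin on the bench midway between its roller axes and end cheeks; y along the rollers, -x is its front, z up. White cheeks: 14 mm thick, inner faces at y = +82 and -82 mm, tops at z = 67 mm. Driven roller (stays in): 26 mm diameter, axis x = +28, z = 52 mm. Base top z = 14 mm. Drive housing beyond the -y cheek, top z = 62 mm.
- recess_left (a point): Centre of the mouth of the idler's recess in the left (+y) cheek, on its inner face, at x = -28, z = 52 mm of bottle_roller, axes as bottle_roller. A round blind hole, closed all round: 12 mm diameter, 10 mm deep towards +y, mouth chamfered 3 mm to 18 mm diameter; the cheek ends 15 mm above its centre.
- recess_right (a point): The same in the right (-y) cheek, 164 mm from recess_left, 10 mm deep towards -y. The idler belongs between these two recesses.
- trough (a point): Where the centre of the bottle's body comes to rest in the trough between the idler and the driven roller: 76.7 mm above the bench, midway between the roller axes and midway between the cheeks; axes as bottle_roller.
- idler: Idler roller lying on the bench: aluminium tube, 26 mm diameter, 145 mm long, two black rubber sleeves, 0.2 kg; grip across its middle. Origin: middle of the tube, on its axis; y along it. At its -y end a short fixed journal, 8 mm diameter, 8 mm long; at +y a long sprung one, 8 mm diameter, 32 mm when free; tips tapered. Fitted, the spring holds the tube's end against the fixed journal's cheek.
- idler_spring (a joint): How far the sprung journal is pushed into the tube, m: 0 free (stands out 32 mm), at most 0.020. Spring force 2.4 N at 0, rising 300 N/m (8.4 N at 0.020). About 0.003 remains when fitted; 0.016 with the tip at the bottom of its recess lets the fixed journal pass the other cheek with 5 mm to spare.
- idler_fixed_tip (a point): Tip of the short fixed journal, on the axis, 80.5 mm from the idler's origin.
- idler_sprung_tip (a point): Tip of the long sprung journal, on the axis, 104.5 mm from the idler's origin when free.
- sample_bottle: White plastic bottle with grey ribbed cap, lying on its side in its rest, 0.13 kg. Origin: on its axis, middle of its cylindrical body (50 mm diameter, 80 mm long; grip across it there); y points to the cap. Shoulder, neck and cap (31 mm diameter) reach to y = +70.5 mm, the flat bottom is at y = -40 mm.
- bottle_rest: Grey rest, fixed, 96 x 78 mm; four posts 25 mm high (26 to 39 mm across, 24 to 34 mm along from its centre) keep the bottle from rolling; at the bottle's middle its sides are open for fingers. Origin on the bench, at its centre, y along the bottle; the bottle's axis lies 35 mm above the bench in it.
- beaker_100: Small glass beaker, 63 mm wide, 69 mm high, a bystander; origin at the centre of its underside, z up.

How it is judged:
On the way, in this order (a step that is already met when the one before it is completed fails the run):
1. the idler sits between the cheeks with both journals in their recesses (((y of idler_sprung_tip in the frame of recess_left above 0.005 m and x of idler_sprung_tip in the frame of recess_left between -0.006 and 0.006 m and z of idler_sprung_tip in the frame of recess_left between -0.006 and 0.006 m and y of idler_fixed_tip in the frame of recess_right below -0.005 m and x of idler_fixed_tip in the frame of recess_right between -0.006 and 0.006 m and z of idler_fixed_tip in the frame of recess_right between -0.006 and 0.006 m) or (y of idler_fixed_tip in the frame of recess_left above 0.005 m and x of idler_fixed_tip in the frame of recess_left between -0.006 and 0.006 m and z of idler_fixed_tip in the frame of recess_left between -0.006 and 0.006 m and y of idler_sprung_tip in the frame of recess_right below -0.005 m and x of idler_sprung_tip in the frame of recess_right between -0.006 and 0.006 m and z of idler_sprung_tip in the frame of recess_right between -0.006 and 0.006 m))), for 0.2 s.
2. the bottle lies in the trough between the two rollers (x of sample_bottle in the frame of trough between -0.008 and 0.008 m and y of sample_bottle in the frame of trough between -0.042 and 0.042 m and z of sample_bottle in the frame of trough between -0.006 and 0.006 m and angle between the y axis of sample_bottle and the y axis of bottle_roller, either way round below 0.12 rad), for 0.2 s.
At the end, for the whole second after the job is handed in: Each journal tip at least 5 mm inside its recess and within 6 mm of its axis across and in height, either way round; bottle centre within 8 mm across, 42 mm along, 6 mm in height of the trough point, axis within 0.12 rad of the rollers; both at rest (under 0.02 m/s) (all of step 2 and ((y of idler_sprung_tip in the frame of recess_left above 0.005 m and x of idler_sprung_tip in the frame of recess_left between -0.006 and 0.006 m and z of idler_sprung_tip in the frame of recess_left between -0.006 and 0.006 m and y of idler_fixed_tip in the frame of recess_right below -0.005 m and x of idler_fixed_tip in the frame of recess_right between -0.006 and 0.006 m and z of idler_fixed_tip in the frame of recess_right between -0.006 and 0.006 m) or (y of idler_fixed_tip in the frame of recess_left above 0.005 m and x of idler_fixed_tip in the frame of recess_left between -0.006 and 0.006 m and z of idler_fixed_tip in the frame of recess_left between -0.006 and 0.006 m and y of idler_sprung_tip in the frame of recess_right below -0.005 m and x of idler_sprung_tip in the frame of recess_right between -0.006 and 0.006 m and z of idler_sprung_tip in the frame of recess_right between -0.006 and 0.006 m)) and linear speed of each of sample_bottle, idler below 0.02 m/s); the robot touches nothing.
It fails at once if the bottle is dropped in: it moves faster than 0.6 m/s within 30 mm of its place in the trough (distance between sample_bottle and trough below 0.03 m and linear speed of sample_bottle above 0.6 m/s).
It fails at once if the beaker is knocked over (tilts more than 0.4 rad) (angle between beaker_100's own z axis and vertical above 0.4 rad).
It also fails if it takes over 58 s, if anything falls off the work surface, if the arm or the gripper's body presses on something with over 40 N, if the wrist force passes 120 N, or if a joint passes its speed limit or range.

## Working session

There is one attempt and no reset: what is moved stays moved. The work goes in short steps, Python scripts to look and compute and a shell command to move; the robot and the scene stay as the last step left them, time stands still between calls to the robot, and variables do not carry over. Pictures are saved under pics/ and viewed, at most 13 in all, crops included, and the job is handed in when it is done.

```bash
mkdir -p pics; python3 - <<'E'
from bench import ctrl
import cv2,numpy as np
np.set_printoptions(precision=4,suppress=True)
for n in("side","top"):
    im,d=ctrl.get_image(n); cv2.imwrite(f"pics/{n}0.png",im); np.savez(f"{n}0.npz",im=im,d=d)
    c=ctrl.camera_info(n); print(n,c, "cam pos",-np.array(c["R"]).T@np.array(c["t"]))
print(ctrl.get_state())
E
```

```text
side {'intrinsics': array([[398.167 ,   0.    , 319.0897],
       [  0.    , 398.167 , 196.0166],
       [  0.    ,   0.    ,   1.    ]]), 'R': array([[ 0.4878, -0.8729, -0.0133],
       [-0.6738, -0.3668, -0.6415],
       [ 0.5551,  0.3218, -0.767 ]]), 't': array([-0.3184,  0.4104,  0.7712])} cam pos [ 0.0038 -0.3756  0.8506]
top {'intrinsics': array([[401.5016,   0.    , 318.6655],
       [  0.    , 401.5016, 200.563 ],
       [  0.    ,   0.    ,   1.    ]]), 'R': array([[ 0.0168, -0.9994, -0.0308],
       [-0.9893, -0.0121, -0.1455],
       [ 0.145 ,  0.0329, -0.9889]]), 't': array([-0.0391,  0.5519,  1.064 ])} cam pos [ 0.3923 -0.0674  1.1312]
{'time': 0.1, 'joint_positions': array([-1.2879,  0.3217, -0.0701,  1.4515,  0.0226,  1.3708, -0.0569]), 'qd': array([-0.0015, -0.0024, -0.0007, -0.0035,  0.0008, -0.0005, -0.0004]), 'joint_torque': array([  0.0001, -49.2569,  -0.4054, -31.3403,  -0.064 ,   0.0393,
         0.0001]), 'position': array([0.1725, 0.6262, 0.2216]), 'tool_rot': array([-0.4209, -3.1131,  0.0027]), 'ft_force': array([-0.705 ,  0.4575, -0.2005]), 'torque': array([ 0.0529,  0.0168, -0.0146]), 'grip_force': 0.0, 'grip_width': 0.9977707997766295}
```

View pics/top0.png

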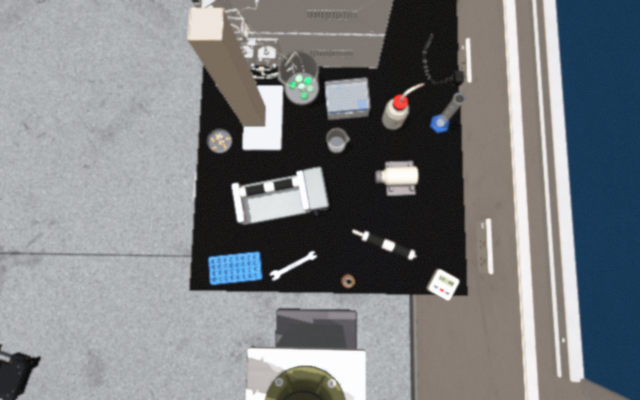

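View pics/side0.png

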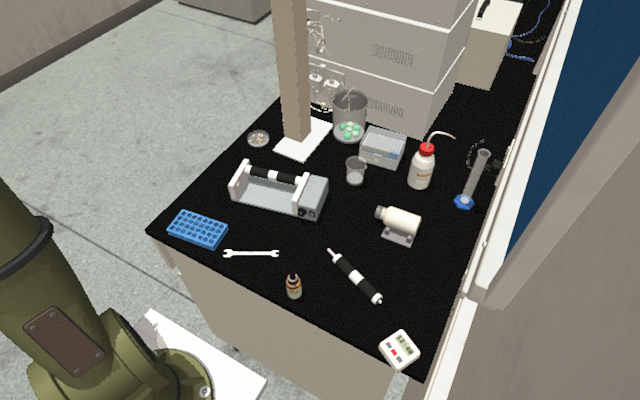

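Top view: roller cheeks at about (238,203) and (301,187), with the drive housing to the right. The idler runs from (354,232), its long thin journal, to (413,255). The bottle is at (400,177) with its cap to the left, and the beaker is at (337,141). The side view shows the same layout, and the gripper is out of the way.

```bash
cat > h.py <<'E'
from bench import ctrl
import cv2,numpy as np
np.set_printoptions(precision=4,suppress=True)
def cam(n):
    c=ctrl.camera_info(n); return np.array(c["intrinsics"]),np.array(c["R"]),np.array(c["t"])
def cloud(n,d):
    K,R,t=cam(n); v,u=np.mgrid[:400,:640]
    P=np.stack([(u-K[0,2])/K[0,0]*d,(v-K[1,2])/K[1,1]*d,d],-1)
    return (P-t)@R
def ray(n,u,v,z):
    K,R,t=cam(n); o=-R.T@t; r=R.T@np.linalg.inv(K)@np.array([u,v,1.]); return o+r*(z-o[2])/r[2]
def tri(a,b):
    A=[];B=[]
    for n,(u,v) in (("side",a),("top",b)):
        K,R,t=cam(n); o=-R.T@t; r=R.T@np.linalg.inv(K)@np.array([u,v,1.]); r/=np.linalg.norm(r)
        M=np.eye(3)-np.outer(r,r); A.append(M);B.append(M@o)
    return np.linalg.solve(A[0]+A[1],B[0]+B[1])
E
python3 - <<'E'
from h import *
roi={"top":dict(idler=(345,222,425,268),bottle=(368,155,425,200),roller=(225,160,335,230),beak=(322,122,355,158)),
"side":dict(idler=(318,240,392,310),bottle=(368,198,430,250),roller=(222,155,335,222),beak=(340,152,372,190))}
for n in roi:
    f=np.load(n+"0.npz"); P=cloud(n,f["d"]); im=f["im"]; ok=f["d"]>0
    # bench check
    for k,(a,b,c,d) in roi[n].items():
        p=P[b:d,a:c][ok[b:d,a:c]]; i=im[b:d,a:c][ok[b:d,a:c]]
        print(n,k,"floor z",np.median(p[p[:,2]<.006,2]), "z pct",np.percentile(p[:,2],[50,90,98,100]))
        h=p[:,2]>.008
        q=p[h]; print("  n",len(q),"mean",q.mean(0)); r=cv2.minAreaRect(q[:,:2].astype(np.float32)); print("  rect",np.round(cv2.boxPoints(r),4).tolist(),np.round(r[1],4))
        if k=="roller":
            for nm,m in(("cheek",(q[:,2]>.0635)),):
                t=q[m]; print("  top",len(t),t[:,2].mean()); 
                s,l,c=cv2.kmeans(t[:,:2].astype(np.float32),2,None,(3,50,1e-6),5,0); print(c.tolist())
    for k in ("idler","roller","bottle"):
        a,b,c,d=roi[n][k]; cv2.imwrite(f"pics/{n}_{k}.png",cv2.resize(im[b:d,a:c],None,fx=5,fy=5,interpolation=cv2.INTER_NEAREST))
A=[cv2.imread(f"pics/{n}_{k}.png") for n in("top","side") for k in("idler","roller")]
C=np.zeros((600,800,3),np.uint8)
for (x,y),a in zip(((0,0),(0,240)),(A[0],A[1])): 
    a=a[:600-y,:800-x]; C[y:y+a.shape[0],x:x+a.shape[1]]=a
a=A[2]; a=a[:, :400]; C[0:min(350,a.shape[0]),410:410+a.shape[1]]=a[:350][:, :390]
cv2.imwrite("pics/c1.png",C)
E
```

```text
top idler floor z -0.0006309171231107698 z pct [-0.0002  0.0212  0.0264  0.0314]
  n 550 mean [ 0.4364 -0.2179  0.0223]
  rect [[0.39419999718666077, -0.2921999990940094], [0.4189000129699707, -0.30169999599456787], [0.48559999465942383, -0.12950000166893005], [0.4609000086784363, -0.11990000307559967]] [0.1847 0.0265]
top bottle floor z -0.00016962199886756145 z pct [0.002  0.056  0.0606 0.0645]
  n 812 mean [ 0.6219 -0.2464  0.0465]
  rect [[0.5781999826431274, -0.18610000610351562], [0.5787000060081482, -0.29750001430511475], [0.6710000038146973, -0.2971000075340271], [0.6705999970436096, -0.18569999933242798]] [0.0924 0.1114]
top roller floor z -0.0007965367729825647 z pct [0.0028 0.0632 0.0673 0.074 ]
  n 3627 mean [0.5612 0.0749 0.0392]
  rect [[0.4731000065803528, 0.1843000054359436], [0.5224999785423279, -0.05959999933838844], [0.6452000141143799, -0.034699998795986176], [0.59579998254776, 0.20909999310970306]] [0.1252 0.2488]
  top 709 0.06595627690087534
[[0.5564664006233215, 0.17085908353328705], [0.5847591757774353, 0.018151557072997093]]
top beak floor z -0.0003839910047
[... 963 characters left out ...]
[0.0109 0.0631 0.0675 0.0717]
  n 3918 mean [0.5597 0.0702 0.0376]
  rect [[0.48179998993873596, 0.18649999797344208], [0.5164999961853027, -0.06159999966621399], [0.7511000037193298, -0.02879999950528145], [0.7163000106811523, 0.21930000185966492]] [0.2369 0.2506]
  top 683 0.06607085129691388
[[0.5798806548118591, 0.012198268435895443], [0.5554932355880737, 0.16253921389579773]]
side beak floor z 4.242970924201288e-05 z pct [0.0038 0.0599 0.0689 0.0722]
  n 583 mean [ 0.7329 -0.0797  0.0421]
  rect [[0.6895999908447266, -0.054099999368190765], [0.6948999762535095, -0.11420000344514847], [0.8058000206947327, -0.10440000146627426], [0.8004999756813049, -0.044199999421834946]] [0.1114 0.0604]
```

View pics/c1.png

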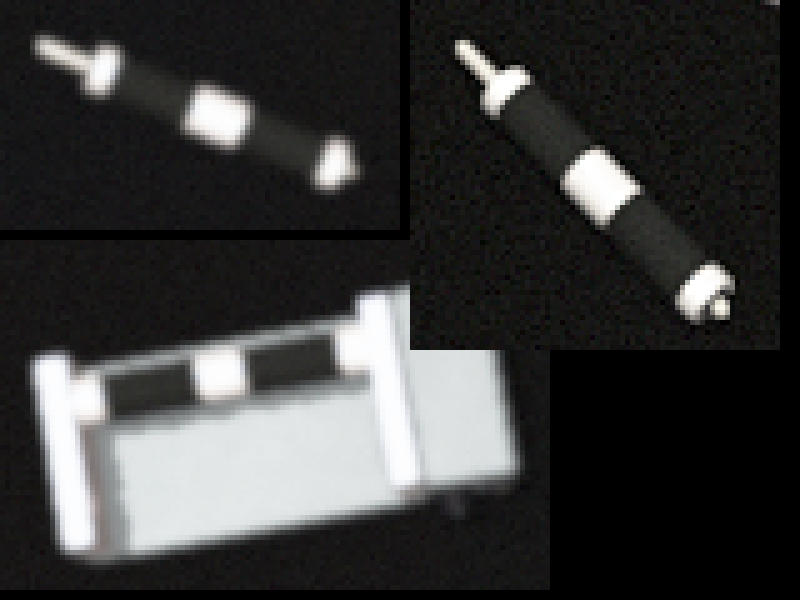

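The crop shows the idler's three white bands with the sprung journal at its upper-left end. The driven roller's middle band is clear of the cheeks, and front is the lower side. I'll triangulate the bands and cheeks.

```bash
python3 - <<'E'
from h import *
I={n:np.load(n+"0.npz")["im"] for n in("top","side")}
def blobs(n,roi,lo,hi,mn=12):
    a,b,c,d=roi; g=I[n][b:d,a:c].max(2).astype(int)
    m=((g>=lo)&(g<=hi)).astype(np.uint8); k,l,s,ce=cv2.connectedComponentsWithStats(m,connectivity=4)
    return [(np.round(ce[i]+[a,b],2).tolist(),int(s[i,4]),s[i,:4].tolist()) for i in range(1,k) if s[i,4]>=mn]
for n,r in(("top",(345,222,425,268)),("side",(318,240,392,310))):
    print("idler",n,blobs(n,r,150,255,8))
for n,r in(("top",(225,160,335,230)),("side",(222,155,335,222))):
    print("roller dark",n,blobs(n,r,25,75)); print("roller white",n,blobs(n,r,236,255))
for n,r in(("top",(368,155,425,200)),("side",(368,198,430,250))):
    print("bottle",n,blobs(n,r,200,255,20),blobs(n,r,60,170,20))
# roller crop enlarged w/ gray values row
g=I["side"][155:222,222:335]; cv2.imwrite("pics/c2.png",cv2.resize(g,None,fx=7,fy=7,interpolation=cv2.INTER_CUBIC)[:600,:800])
E
```

```text
idler top [([361.85, 234.35], 82, [8, 8, 16, 11]), ([388.07, 244.93], 106, [37, 18, 13, 11]), ([411.42, 254.44], 48, [63, 28, 8, 9])]
idler side [([334.01, 254.91], 80, [9, 8, 15, 15]), ([355.45, 276.4], 132, [31, 30, 15, 15]), ([375.87, 297.19], 62, [54, 53, 10, 11]), ([379.67, 301.11], 9, [60, 60, 4, 3])]
roller dark top [([228.93, 163.0], 15, [0, 0, 7, 6]), ([280.48, 196.41], 559, [2, 2, 104, 66]), ([288.93, 168.79], 14, [62, 6, 5, 6]), ([282.94, 184.55], 133, [50, 20, 17, 10]), ([254.78, 189.92], 132, [22, 25, 17, 11])]
roller white top [([301.27, 188.92], 244, [68, 12, 16, 37]), ([268.45, 186.24], 58, [40, 22, 8, 9]), ([238.21, 200.36], 232, [8, 24, 12, 37])]
roller dark side [([258.79, 170.96], 164, [28, 10, 19, 13]), ([285.94, 176.79], 165, [55, 15, 20, 14]), ([328.06, 185.38], 16, [106, 23, 2, 15]), ([300.48, 212.02], 46, [75, 53, 9, 11]), ([311.71, 212.88], 17, [87, 56, 6, 6])]
roller white side [([298.81, 156.76], 75, [66, 0, 20, 6]), ([239.92, 171.26], 172, [7, 4, 22, 27]), ([272.31, 173.46], 54, [46, 15, 10, 8]), ([299.65, 185.49], 192, [70, 17, 17, 30])]
bottle top [([399.9, 174.88], 547, [14, 12, 36, 17])] [([397.18, 179.81], 439, [7, 5, 44, 36])]
bottle side [([400.9, 217.87], 578, [13, 8, 40, 26])] [([395.62, 230.5], 551, [6, 7, 48, 43])]
```

View pics/c2.png

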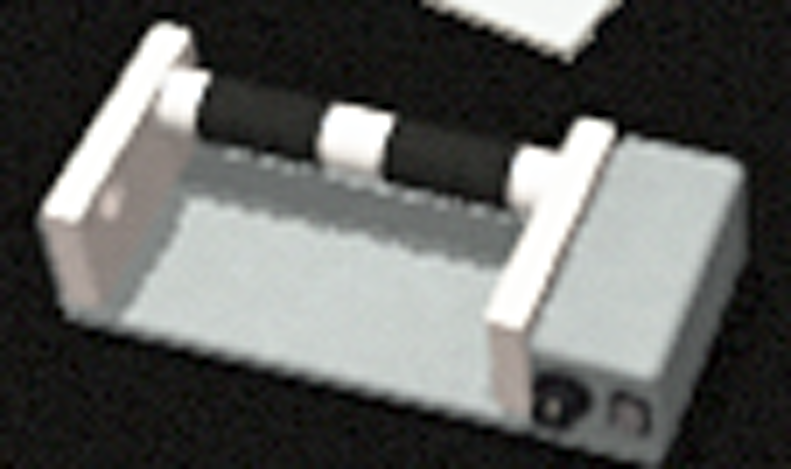

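```bash
python3 - <<'E'
from h import *
for nm,a,b in [("idl mid",(355.45,276.4),(388.07,244.93)),("idl sprungside",(334.01,254.91),(361.85,234.35)),("idl fix",(375.87,297.19),(411.42,254.44)),
 ("drv mid",(272.31,173.46),(268.45,186.24)),("drv sleeveL",(258.79,170.96),(254.78,189.92)),("drv sleeveR",(285.94,176.79),(282.94,184.55)),
 ("rec L spot",(222+114/7,155+200/7),(222+114/7,155+200/7))][:6]:
    X=tri(a,b); print(nm,X)
    for n,p in(("side",a),("top",b)):
        K,R,t=cam(n); q=K@(R@X+t); print("   resid",n,q[:2]/q[2]-p, "ray@", ray(n,*p,.013 if 'idl' in nm else .052))
# cheek tops, side view corners (crop px/7)
c=lambda x,y:ray("side",222+x/7-.5,155+y/7-.5,.067)
for x,y in((167,22),(190,32),(75,220),(40,213),(575,118),(615,125),(522,328),(487,318)): print((x,y),c(x,y))
for n,roi in(("top",(368,155,425,200)),("side",(368,198,430,250))):
    f=np.load(n+"0.npz");P=cloud(n,f["d"]);a,b,c_,d=roi;p=P[b:d,a:c_].reshape(-1,3);g=f["im"][b:d,a:c_].max(2).reshape(-1)
    for z in(.05,.055): 
        q=p[p[:,2]>z]; r=cv2.fitLine(q[:,:2].astype(np.float32),cv2.DIST_HUBER,0,.01,.01).ravel(); print(n,"bottle",z,len(q),q.mean(0),"y",np.percentile(q[:,1],[2,98]),"dir",r[:2])
E
```

```text
idl mid [ 0.4339 -0.2213  0.0197]
   resid side [ 0.6994 -0.1076] ray@ [ 0.4363 -0.2188  0.013 ]
   resid top [-0.5013  0.3322] ray@ [ 0.4351 -0.2237  0.013 ]
idl sprungside [ 0.462 -0.15   0.018]
   resid side [ 0.584  -0.0909] ray@ [ 0.4638 -0.1475  0.013 ]
   resid top [-0.4257  0.2979] ray@ [ 0.4631 -0.1515  0.013 ]
idl fix [ 0.409  -0.2842  0.02  ]
   resid side [ 0.8052 -0.1186] ray@ [ 0.4113 -0.282   0.013 ]
   resid top [-0.5686  0.3547] ray@ [ 0.4101 -0.2872  0.013 ]
drv mid [0.5867 0.1069 0.0586]
   resid side [ 0.4547 -0.0577] ray@ [0.5908 0.1119 0.052 ]
   resid top [-0.3632  0.278 ] ray@ [0.5886 0.107  0.052 ]
drv sleeveL [0.5757 0.1437 0.0601]
   resid side [ 0.4857 -0.0571] ray@ [0.5808 0.1502 0.052 ]
   resid top [-0.3869  0.3011] ray@ [0.578  0.1443 0.052 ]
drv sleeveR [0.5917 0.0666 0.0612]
   resid side [ 0.2332 -0.0313] ray@ [0.5981 0.0723 0.052 ]
   resid top [-0.1865  0.1398] ray@ [0.5938 0.0673 0.052 ]
(167, 22) [0.5944 0.2029 0.067 ]
(190, 32) [0.5942 0.1914 0.067 ]
(75, 220) [0.4917 0.1708 0.067 ]
(40, 213) [0.4882 0.1846 0.067 ]
(575, 118) [0.6268 0.0324 0.067 ]
(615, 125) [0.631  0.0169 0.067 ]
(522, 328) [ 0.5274 -0.0041  0.067 ]
(487, 318) [0.5254 0.0095 0.067 ]
top bottle 0.05 470 [ 0.6171 -0.2462  0.0908] y [-0.2949 -0.0674] dir [ 0.2932 -0.956 ]
top bottle 0.055 318 [ 0.614  -0.2466  0.109 ] y [-0.2948 -0.0674] dir [ 0.7606 -0.6493]
side bottle 0.05 484 [ 0.5928 -0.2588  0.0893] y [-0.3756 -0.1962] dir [0.9811 0.1934]
side bottle 0.055 339 [ 0.5842 -0.2653  0.1051] y [-0.3756 -0.2178] dir [0.9818 0.1897]
```

```bash
cat >> h.py <<'E'
from scipy.spatial.transform import Rotation as Ro
def pose(): s=ctrl.get_state(); return np.array(s["position"]),Ro.from_rotvec(s["tool_rot"])
def tool(ang,tilt=0,lean=0):
    "tool x at world azimuth ang deg, z down, then turned by tilt about tool y"
    a=np.radians(ang); x=np.array([np.cos(a),np.sin(a),0]); z=np.array([0,0,-1.])
    return Ro.from_matrix(np.stack([x,np.cross(z,x),z],1))*Ro.from_rotvec([0,tilt,0],degrees=True)
def rows(w,N,g,cyl=True,p0=None,R0=None):
    "w=(pos,Rot) ; N rows to there"
    p,R=pose() if p0 is None else (np.array(p0),R0); q,Q=np.array(w[0]),w[1]; v=(R.inv()*Q).as_rotvec()
    az=[np.arctan2(a[1],a[0]) for a in(p,q)]; r=[np.hypot(a[0],a[1]) for a in(p,q)]
    c,C=p,R
    for k in range(1,N+1):
        s=k/N
        n=p+(q-p)*s
        if cyl: A=az[0]+(az[1]-az[0])*s; rr=r[0]+(r[1]-r[0])*s; n=np.array([rr*np.cos(A),rr*np.sin(A),n[2]])
        M=R*Ro.from_rotvec(v*s)
        print([g]+np.round(C.inv().apply(n-c),4).tolist()+np.round((C.inv()*M).as_rotvec(degrees=True),1).tolist(),end=",\n"); c,C=n,M
E
python3 - <<'E'
from h import *
rows(([.435,-.2215,.12],tool(68.5)),18,.06)
print(ray("top",262,125,0),ray("side",297,135,0))
E
```

```text
[0.06, -0.063, -0.0121, 0.0057, -0.0, 0.0, 5.3],
[0.06, -0.062, -0.0124, 0.0057, -0.0, 0.0, 5.3],
[0.06, -0.0611, -0.0126, 0.0057, -0.0, 0.0, 5.3],
[0.06, -0.0601, -0.0129, 0.0057, -0.0, 0.0, 5.3],
[0.06, -0.0592, -0.0132, 0.0057, -0.0, 0.0, 5.3],
[0.06, -0.0582, -0.0134, 0.0057, -0.0, 0.0, 5.3],
[0.06, -0.0573, -0.0136, 0.0057, -0.0, 0.0, 5.3],
[0.06, -0.0563, -0.0139, 0.0057, -0.0, 0.0, 5.3],
[0.06, -0.0554, -0.0141, 0.0057, -0.0, 0.0, 5.3],
[0.06, -0.0544, -0.0143, 0.0057, -0.0, 0.0, 5.3],
[0.06, -0.0535, -0.0145, 0.0057, -0.0, 0.0, 5.3],
[0.06, -0.0525, -0.0147, 0.0057, -0.0, 0.0, 5.3],
[0.06, -0.0516, -0.0149, 0.0057, -0.0, 0.0, 5.3],
[0.06, -0.0506, -0.015, 0.0057, -0.0, 0.0, 5.3],
[0.06, -0.0497, -0.0152, 0.0057, -0.0, 0.0, 5.3],
[0.06, -0.0487, -0.0153, 0.0057, -0.0, 0.0, 5.3],
[0.06, -0.0477, -0.0155, 0.0057, -0.0, 0.0, 5.3],
[0.06, -0.0468, -0.0156, 0.0056, -0.0, 0.0, 5.3],
[0.781  0.1409 0.    ] [0.8076 0.1674 0.    ]
```

```bash
python3 -m handwheel '[[0.06,-0.062,-0.0125,0,0,0,5.3],[0.06,-0.062,-0.0125,0,0,0,5.3],[0.06,-0.061,-0.0125,0,0,0,5.3],[0.06,-0.06,-0.013,0,0,0,5.3],[0.06,-0.059,-0.013,0.005,0,0,5.3],[0.06,-0.058,-0.013,0.006,0,0,5.3],[0.06,-0.057,-0.0135,0.006,0,0,5.3],[0.06,-0.056,-0.014,0.006,0,0,5.3],[0.06,-0.055,-0.014,0.006,0,0,5.3],[0.06,-0.054,-0.0145,0.006,0,0,5.3],[0.06,-0.0535,-0.0145,0.006,0,0,5.3],[0.06,-0.0525,-0.0145,0.006,0,0,5.3]]' && python3 - <<'E'
from h import *
rows(([.435,-.2215,.11],tool(68.5)),6,.06)
E
```

```text
time: 1.6
position: [0.5371, 0.0667, 0.175]
tool_rot: [2.002, 2.421, -0.0]
ft_force: [0.5, -0.6, -0.2]
grip_width: 0.689
grip_force: 0.0
[0.06, -0.0518, -0.0148, 0.0109, -0.0, 0.0, 5.4],
[0.06, -0.0509, -0.015, 0.0109, -0.0, 0.0, 5.4],
[0.06, -0.0499, -0.0152, 0.0108, -0.0, 0.0, 5.4],
[0.06, -0.049, -0.0153, 0.0108, -0.0, 0.0, 5.4],
[0.06, -0.048, -0.0154, 0.0108, -0.0, 0.0, 5.4],
[0.06, -0.0471, -0.0156, 0.0108, -0.0, 0.0, 5.4],
```

```bash
python3 -m handwheel '[[0.06,-0.052,-0.015,0.011,0,0,5.4],[0.06,-0.051,-0.015,0.011,0,0,5.4],[0.06,-0.05,-0.015,0.011,0,0,5.4],[0.06,-0.049,-0.0155,0.011,0,0,5.4],[0.06,-0.048,-0.0155,0.011,0,0,5.4],[0.06,-0.047,-0.0155,0.011,0,0,5.4],[0.06,0,0,0,0,0,0]]' && python3 - <<'E'
from h import *
rows(([.435,-.2215,.05],tool(68.5)),2,.06,False)
im,d=ctrl.get_image("side"); cv2.imwrite("pics/s1.png",cv2.resize(im[180:340,260:460],None,fx=3.5,fy=3.5))
im,d=ctrl.get_image("top"); cv2.imwrite("pics/t1.png",im)
E
```

```text
time: 2.48
position: [0.4323, -0.2233, 0.1086]
tool_rot: [-2.601, -1.759, 0.003]
ft_force: [1.1, 0.3, 0.9]
grip_width: 0.686
grip_force: 0.0
[0.06, 0.0013, 0.001, 0.0293, -0.1, 0.0, -0.2],
[0.06, 0.0013, 0.0009, 0.0293, -0.1, 0.0, -0.2],
```

View pics/s1.png

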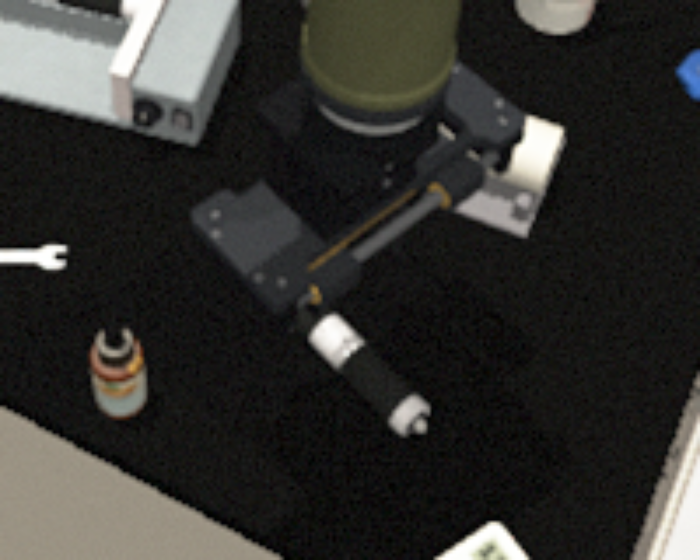

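The gripper straddles the idler, with the middle band between the fingers. I'll descend and grip.

```bash
python3 -m handwheel '[[0.06,0.0025,0.002,0.05,0,0,0],[0.06,0,0,0.04,0,0,0],[0.06,0,0,0.0145,0,0,0],[0.06,0,0,0,0,0,0],[0.0,0,0,0,0,0,0],[0.0,0,0,0,0,0,0],[0.0,0,0,0,0,0,0]]' 45
```

```text
time: 3.45
position: [0.4393, -0.2185, 0.0059]
tool_rot: [2.594, 1.77, 0.002]
ft_force: [0.3, 0.9, 0.8]
grip_width: 0.43
grip_force: 0.0
```

```bash
python3 -m handwheel '[[0.0,0,0,0,0,0,0],[0.0,0,0,0,0,0,0]]' 45; python3 -m handwheel '[[0.0,0,0,-0.02,0,0,0],[0.0,0,0,-0.05,0,0,0],[0.0,0,0,-0.05,0,0,0],[0.0,0,0,0,0,0,0],[0.0,0,0,0,0,0,0]]'; python3 - <<'E'
from h import *
print(np.degrees(pose()[1].as_matrix()[1,0]), np.degrees(np.arctan2(*pose()[1].as_matrix()[[1,0],0])))
for n in("side","top"):
    im,d=ctrl.get_image(n); cv2.imwrite(f"pics/{n}2.png",im); np.savez(n+"2.npz",im=im,d=d)
S=cv2.resize(cv2.imread("pics/side2.png")[170:320,290:430],None,fx=4,fy=4)[:600,:400]
T=cv2.resize(cv2.imread("pics/top2.png")[190:290,340:440],None,fx=4,fy=4)
C=np.zeros((600,800,3),np.uint8); C[:S.shape[0],:S.shape[1]]=S; C[:400,400:]=T; cv2.imwrite("pics/c3.png",C)
E
```

```text
time: 3.7
position: [0.4387, -0.2184, 0.0053]
tool_rot: [-2.595, -1.77, -0.001]
ft_force: [-1.4, 0.4, 1.9]
grip_width: 0.289
grip_force: 45.0
time: 4.32
position: [0.4378, -0.2179, 0.1241]
tool_rot: [-2.594, -1.77, 0.001]
ft_force: [-0.7, -0.1, -1.5]
grip_width: 0.285
grip_force: 45.0
53.34998267891638 68.61211200266887
```

View pics/c3.png

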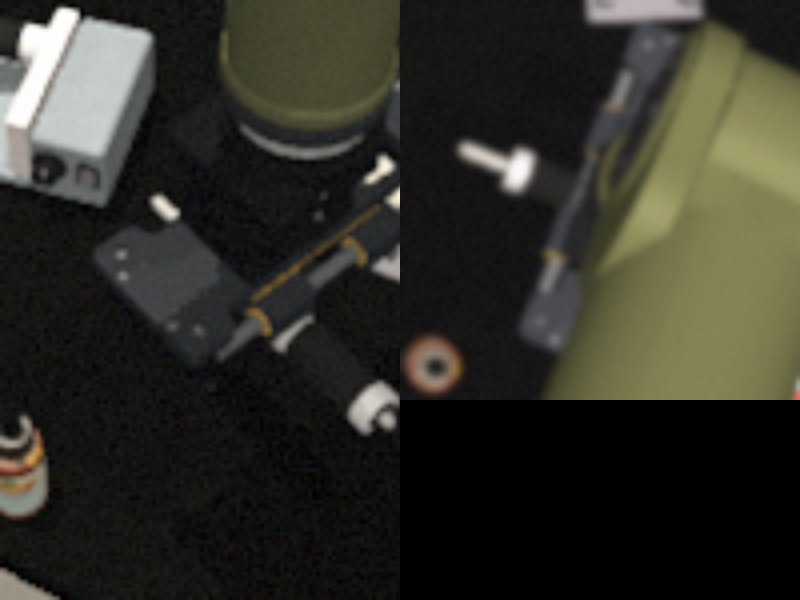

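Idler held and lifted. The sprung tip shows at about (328.2,219.5) in the side view and (355,227.5) in the top view. I'll check where it sits in the tool frame.

```bash
python3 - <<'E'
from h import *
p,R=pose()
X=tri((328,219),(354.6,227)); print(X,"tool",R.inv().apply(X-p))
for n,u in(("side",(328,219)),("top",(354.6,227))):
    Y=ray(n,*u,p[2]+.0077); print(n,Y,R.inv().apply(Y-p))
Y=ray("side",387,275,p[2]+.0077);print("fixed side",Y,R.inv().apply(Y-p))
# end band (tube end near sprung) top
for n,roi in(("top",(462-400,140,540-400,200)),):
    pass
f=np.load("top2.npz");g=f["im"].max(2);m=(g>150).astype(np.uint8);m[:,:345]=0;m[:,378:]=0;m[:215]=0;m[245:]=0
ys,xs=np.nonzero(m);print(len(xs),xs.min(),xs.max(),ys.min(),ys.max())
P=np.array([ray("top",x,y,p[2]+.0077) for x,y in zip(xs,ys)]); Q=R.inv().apply(P-p); print("x range",Q[:,0].min(),Q[:,0].max())
for lo,hi in((.06,.072),(.078,.088),(.088,.098),(.098,.106)): 
    s=Q[(Q[:,0]>lo)&(Q[:,0]<hi)]; print(lo,len(s),s.mean(0))
E
```

```text
[ 0.4736 -0.1247  0.1334] tool [ 0.1    -0.0001 -0.0101]
side [ 0.4753 -0.1241  0.131 ] [ 0.1012  0.0013 -0.0078]
top [ 0.4737 -0.1247  0.131 ] [ 0.1001 -0.     -0.0078]
fixed side [ 0.4088 -0.2952  0.131 ] [-0.0824  0.0018 -0.0077]
88 356 372 226 236
x range 0.05472028935089888 0.0977570392249329
0.06 37 [ 0.065   0.0013 -0.0077]
0.078 13 [ 0.0828  0.0014 -0.0078]
0.088 13 [ 0.0929  0.0012 -0.0078]
0.098 0 [nan nan nan]<stdin>:14: RuntimeWarning: Mean of empty slice.
  ret = um.true_divide(
```

```bash
cat >> h.py <<'E'
C0=np.array([.5598,.101,0]); YAW=11.6
B=np.array([[np.cos(np.radians(YAW)),np.sin(np.radians(YAW)),0],[-np.sin(np.radians(YAW)),np.cos(np.radians(YAW)),0],[0,0,1.]]).T
TIP=np.array([.102,0,-.0077])
def place(tip,tilt): # tip position in roller frame
    R=tool(90+YAW,tilt); return C0+B@np.array(tip)-R.apply(TIP),R
def tipnow():
    p,R=pose(); t=B.T@(p+R.apply(TIP)-C0); a=B.T@R.as_matrix()[:,0]; return t*1000,np.degrees(np.arctan2(-a[2],a[1])),np.degrees(np.arctan2(a[0],a[1]))
E
python3 - <<'E'
from h import *
w=place([-.028,.067,.115],-13); print(w[0])
rows(w,9,0.0)
w2=place([-.028,.067,.0555],-13); print(w2[0]); rows(w2,2,0,False,w[0],w[1])
E
```

```text
[0.5392 0.0619 0.1304]
[0.0, 0.0311, 0.0078, -0.0008, -0.4, -1.4, -3.6],
[0.0, 0.0314, 0.0078, -0.0016, -0.4, -1.4, -3.6],
[0.0, 0.0318, 0.0078, -0.0023, -0.4, -1.4, -3.6],
[0.0, 0.0321, 0.0079, -0.0031, -0.4, -1.4, -3.6],
[0.0, 0.0324, 0.0079, -0.004, -0.4, -1.4, -3.6],
[0.0, 0.0327, 0.0079, -0.0048, -0.4, -1.4, -3.6],
[0.0, 0.0329, 0.0079, -0.0057, -0.4, -1.4, -3.6],
[0.0, 0.0331, 0.008, -0.0067, -0.4, -1.4, -3.6],
[0.0, 0.0333, 0.008, -0.0076, -0.4, -1.4, -3.6],
[0.5392 0.0619 0.0709]
[0, 0.0067, -0.0, 0.029, 0.0, 0.0, 0.0],
[0, 0.0067, -0.0, 0.029, 0.0, 0.0, 0.0],
```

```bash
python3 -m handwheel '[[0,0.031,0.008,-0.001,-0.4,-1.4,-3.6],[0,0.031,0.008,-0.002,-0.4,-1.4,-3.6],[0,0.032,0.008,-0.002,-0.4,-1.4,-3.6],[0,0.032,0.008,-0.003,-0.4,-1.4,-3.6],[0,0.032,0.008,-0.004,-0.4,-1.4,-3.6],[0,0.033,0.008,-0.005,-0.4,-1.4,-3.6],[0,0.033,0.008,-0.006,-0.4,-1.4,-3.6],[0,0.033,0.008,-0.007,-0.4,-1.4,-3.6],[0,0.033,0.008,-0.008,-0.4,-1.4,-3.6],[0,0,0,0,0,0,0],[0,0,0,0,0,0,0]]'; python3 - <<'E'
from h import *
print(*tipnow())
w2=place([-.028,.067,.0555],-13); rows(w2,2,0,False)
E
```

```text
time: 5.8
position: [0.5416, 0.0593, 0.1325]
tool_rot: [1.881, 2.287, -0.219]
ft_force: [0.5, -0.1, -2.9]
grip_width: 0.286
grip_force: 45.0
[-25.4292  63.91   117.0319] 12.998684358231438 0.45169160905765454
[0, 0.0084, -0.0008, 0.0296, -0.2, -0.0, -0.2],
[0, 0.0084, -0.0008, 0.0296, -0.2, -0.0, -0.2],
```

```bash
python3 -m handwheel '[[0,0.0085,-0.001,0.03,-0.2,0,-0.2],[0,0.0085,-0.001,0.03,-0.2,0,-0.2],[0,0,0,0,0,0,0]]'; python3 - <<'E'
from h import *
print(*tipnow())
for n in("side","top"):
    im,d=ctrl.get_image(n); cv2.imwrite(f"pics/{n}3.png",im)
S=cv2.resize(cv2.imread("pics/side3.png")[140:240,210:340],None,fx=5,fy=5,interpolation=cv2.INTER_CUBIC)
T=cv2.resize(cv2.imread("pics/top3.png")[150:240,222:282],None,fx=5,fy=5)
Cc=np.zeros((500,800,3),np.uint8); Cc[:500,:500]=S[:,:500]; Cc[:450,500:]=T; cv2.imwrite("pics/c4.png",Cc)
E
```

```text
time: 6.18
position: [0.5372, 0.0605, 0.0692]
tool_rot: [1.873, 2.291, -0.216]
ft_force: [0.5, -0.3, -2.1]
grip_width: 0.287
grip_force: 45.0
[-30.0262  65.9741  53.6873] 13.020209847452085 0.11712822172748565
```

View pics/c4.png

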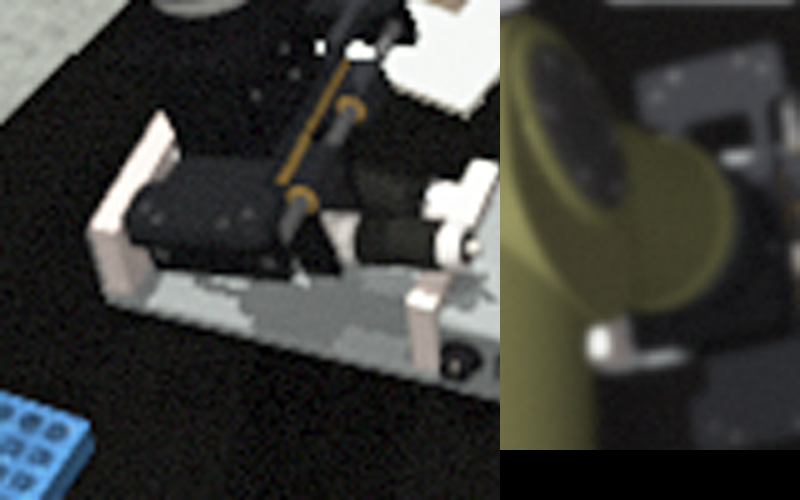

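The tip is hidden by the gripper in both views. The fixed end is clear above the right cheek. I'll correct the offset and feel my way in.

```bash
python3 - <<'E'
from h import *
p,R=pose(); K,Rc,t=cam("side")
q=K@(Rc@(p+R.apply([-.083,0,-.0077]))+t); print("fixed pred px",q[:2]/q[2],"seen ~(305,188.5)")
w=place([-.028,.074,.0545],-13); rows(w,2,0,False)
w2=place([-.028,.082,.0527],-13); rows(w2,1,0,False,*w)
E
```

```text
fixed pred px [305.2773 187.5612] seen ~(305,188.5)
[0, 0.0039, -0.0004, 0.0002, 0.1, -0.0, -0.1],
[0, 0.0039, -0.0004, 0.0002, 0.1, -0.0, -0.1],
[0, 0.0082, -0.0, -0.0, 0.0, 0.0, 0.0],
```

```bash
python3 -c "
from h import *
print(*tipnow())"; python3 -m handwheel '[[0,0.004,0,0,0.1,0,-0.1],[0,0.004,0,0,0.1,0,-0.1],[0,0,0,0,0,0,0],[0,0,0,0,0,0,0]]';  python3 -c "
from h import *
print(*tipnow());ctrl.get_image('top');print(*tipnow());ctrl.get_image('top');print(*tipnow())"
```

```text
[-26.9616  66.4697  56.7408] 12.963305602820363 0.1557297985192126
time: 6.78
position: [0.5384, 0.0707, 0.0701]
tool_rot: [1.867, 2.296, -0.211]
ft_force: [-0.4, 0.5, -2.0]
grip_width: 0.283
grip_force: 45.0
[-27.3533  75.7094  54.7916] 12.927313887077075 -0.17426131254195704
[-27.3797  75.5857  54.7337] 12.931721174987993 -0.16445373916727837
[-27.4099  75.5609  54.7006] 12.929006488454029 -0.15736472760696102
```

```bash
python3 -m handwheel '[[0,0.005,0,0,0,0,0],[0,0.004,-0.0005,0,0,0,0],[0,0,0,0,0,0,0],[0,0,0,0,0,0,0]]';  python3 -c "
from h import *
print(*tipnow())"; python3 -m handwheel '[[0,0.004,0,0,0,0,0],[0,0,0,0,0,0,0],[0,0,0,0,0,0,0]]';  python3 -c "
from h import *
print(*tipnow())"
```

```text
time: 7.38
position: [0.536, 0.079, 0.0679]
tool_rot: [1.867, 2.296, -0.212]
ft_force: [-0.3, -0.6, -1.5]
grip_width: 0.288
grip_force: 45.0
[-28.0029  84.3873  52.5505] 12.935695514136079 -0.17220046878453338
time: 7.75
position: [0.5353, 0.0828, 0.067]
tool_rot: [1.867, 2.296, -0.212]
ft_force: [-0.1, 0.3, -1.6]
grip_width: 0.285
grip_force: 45.0
[-27.9891  88.2865  51.6723] 12.932080500960526 -0.16566622304361317
```

```bash
python3 -m handwheel '[[0,0.004,0,-0.0005,0,0,0],[0,0,0,0,0,0,0]]';  python3 -m handwheel '[[0,0.004,0,-0.0005,0,0,0],[0,0,0,0,0,0,0],[0,0,0,0,0,0,0]]';  python3 -c "
from h import *
print(*tipnow())"
```

```text
time: 8.0
position: [0.5343, 0.0874, 0.0665]
tool_rot: [1.866, 2.297, -0.211]
ft_force: [0.1, 0.1, -1.8]
grip_width: 0.289
grip_force: 45.0
time: 8.38
position: [0.5337, 0.0899, 0.0662]
tool_rot: [1.867, 2.295, -0.213]
ft_force: [0.5, -2.7, -1.2]
grip_width: 0.287
grip_force: 45.0
[-28.0102  95.4991  50.8329] 12.976146587155277 -0.12890783844886244
```

```bash
python3 -m handwheel '[[0,0.004,0,0,0,0,0],[0,0.003,0,0,0,0,0],[0,0,0,0,0,0,0],[0,0,0,0,0,0,0]]';  python3 -m handwheel '[[0,0.004,0,0,0,0,0],[0,0.002,0,0,0,0,0],[0,0,0,0,0,0,0],[0,0,0,0,0,0,0]]';  python3 -c "
from h import *
print(*tipnow())"
```

```text
time: 8.88
position: [0.5323, 0.0968, 0.0646]
tool_rot: [1.867, 2.295, -0.213]
ft_force: [1.5, -4.7, -0.4]
grip_width: 0.291
grip_force: 45.0
time: 9.38
position: [0.5312, 0.1017, 0.0634]
tool_rot: [1.867, 2.294, -0.214]
ft_force: [0.7, -6.6, -0.3]
grip_width: 0.284
grip_force: 45.0
[-28.0547 107.5247  47.9401] 13.026648756516714 -0.11979986482023532
```

```bash
python3 -m handwheel '[[0,0.003,0,0,0,0,0],[0,0,0,0,0,0,0],[0,0,0,0,0,0,0]]'; python3 - <<'E'
from h import *
print(*tipnow())
def pl(tilt,c=.017,act=(-.028,.093,.052)):
    R=tool(90+YAW,tilt); return C0+B@np.array(act)-R.apply(TIP-[c,0,0]),R
w=pose()
for t in(-10.5,-8,-5.5,-3,0): n=pl(t); rows(n,1,0,False,*w); w=n
E
```

```text
time: 9.75
position: [0.5307, 0.1041, 0.0628]
tool_rot: [1.867, 2.294, -0.214]
ft_force: [0.7, -7.5, -0.1]
grip_width: 0.285
grip_force: 45.0
[-28.0612 110.035   47.2728] 13.054543531410426 -0.1081442463369335
[0, -0.0002, -0.0001, 0.003, -0.0, 2.6, 0.1],
[0, 0.0004, -0.0, 0.0037, 0.0, 2.5, -0.0],
[0, 0.0004, -0.0, 0.0037, 0.0, 2.5, 0.0],
[0, 0.0004, 0.0, 0.0037, 0.0, 2.5, -0.0],
[0, 0.0005, -0.0, 0.0044, 0.0, 3.0, -0.0],
```

```bash
python3 -m handwheel '[[0,0,0,0.003,0,2.6,0.1],[0,0.0004,0,0.0037,0,2.5,0],[0,0.0004,0,0.0037,0,2.5,0],[0,0,0,0,0,0,0],[0,0,0,0,0,0,0]]'; python3 - <<'E'
from h import *
print(*tipnow()); p,R=pose(); print("fixed",1000*(B.T@(p+R.apply([-.083,0,-.0077])-C0)))
E
```

```text
time: 10.38
position: [0.5309, 0.1028, 0.0521]
tool_rot: [1.939, 2.376, -0.093]
ft_force: [1.7, -6.8, -1.8]
grip_width: 0.285
grip_force: 45.0
[-27.9565 109.8092  50.1188] 5.451843547234204 0.021531729897354975
fixed [-28.0257 -74.3539  67.6955]
```

```bash
python3 -m handwheel '[[0,0.0004,0,0.0037,0,2.5,0],[0,0.0004,0,0.0044,0,3,0],[0,0,0,0,0,0,0],[0,0,0,0,0,0,0]]'; python3 - <<'E'
from h import *
print(*tipnow()); p,R=pose(); print("fixed",1000*(B.T@(p+R.apply([-.083,0,-.0077])-C0)))
im,d=ctrl.get_image("side"); cv2.imwrite("pics/c5.png",cv2.resize(im[140:240,210:340],None,fx=6,fy=6,interpolation=cv2.INTER_CUBIC))
E
```

```text
time: 10.88
position: [0.5309, 0.103, 0.0438]
tool_rot: [-1.986, -2.434, -0.001]
ft_force: [1.3, -6.7, -1.4]
grip_width: 0.289
grip_force: 45.0
[-27.931  109.7458  51.5859] -0.04173567868248788 0.016767060001260877
fixed [-27.9852 -75.2541  51.4511]
```

View pics/c5.png

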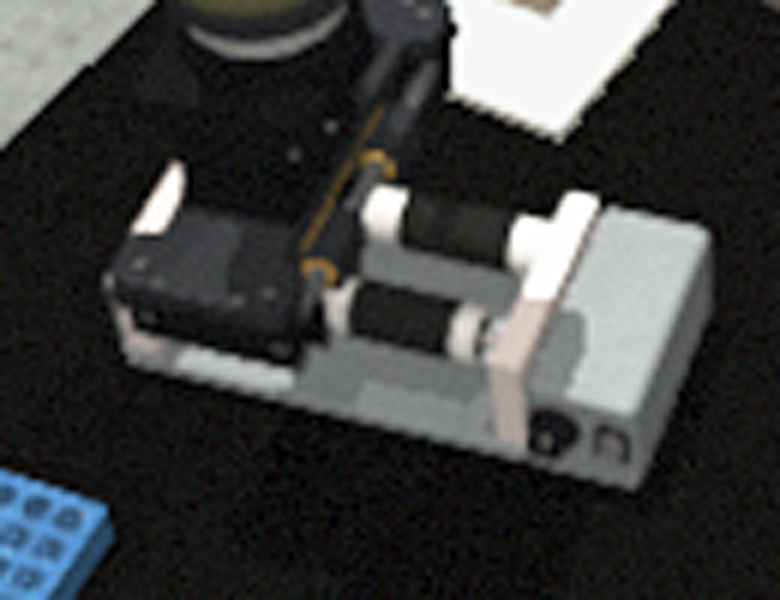

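The idler is level inside the cheeks, with its fixed journal tip at (490,335) just short of the right cheek. Next I'll back it into the right recess.

```bash
python3 -m handwheel '[[0,-0.004,0,-0.0003,0,0,0],[0,-0.004,0,0,0,0,0],[0,0,0,0,0,0,0],[0,0,0,0,0,0,0]]'; python3 -m handwheel '[[0,-0.003,0,0,0,0,0],[0,-0.002,0,0,0,0,0],[0,0,0,0,0,0,0],[0,0,0,0,0,0,0]]'; python3 - <<'E'
from h import *
print(*tipnow()); p,R=pose(); print("fixed",1000*(B.T@(p+R.apply([-.083,0,-.0077])-C0)))
E
```

```text
time: 11.42
position: [0.5323, 0.0965, 0.0441]
tool_rot: [-1.984, -2.434, -0.002]
ft_force: [0.0, -5.6, -2.2]
grip_width: 0.286
grip_force: 45.0
time: 11.92
position: [0.5332, 0.0926, 0.0443]
tool_rot: [-1.983, -2.434, -0.003]
ft_force: [-1.2, -4.0, -2.3]
grip_width: 0.287
grip_force: 45.0
[-27.9156  99.1094  52.3098] -0.1780467751532329 -0.07283875831974099
fixed [-27.6804 -85.8895  51.7349]
```

```bash
python3 -m handwheel '[[0,-0.0025,0,0,0,0,0],[0,0,0,0,0,0,0],[0,0,0,0,0,0,0]]'; python3 -m handwheel '[[0.042,0,0,0,0,0,0],[0.042,0,0,0,0,0,0],[0.042,0,0,0,0,0,0]]'; python3 -m handwheel '[[0.042,0,0,-0.01,0,0,0],[0.042,0,0,-0.03,0,0,0],[0.042,0,0,-0.06,0,0,0],[0.042,0,0,-0.06,0,0,0],[0.042,0,0,0,0,0,0]]'; python3 - <<'E'
from h import *
rows(([.612,-.245,.17],tool(95)),9,.08)
im,d=ctrl.get_image("side"); np.savez("side6.npz",im=im,d=d)
print(ctrl.get_state()["position"])
E
```

```text
time: 12.3
position: [0.5337, 0.0903, 0.0444]
tool_rot: [-1.982, -2.434, -0.004]
ft_force: [0.1, -2.5, -2.9]
grip_width: 0.283
grip_force: 45.0
time: 12.68
position: [0.534, 0.0909, 0.0448]
tool_rot: [-1.982, -2.435, -0.005]
ft_force: [-0.3, -0.5, -0.9]
grip_width: 0.47
grip_force: 0.0
time: 13.3
position: [0.5373, 0.0901, 0.2108]
tool_rot: [1.982, 2.432, 0.019]
ft_force: [-0.1, -0.5, -0.8]
grip_width: 0.48
grip_force: 0.0
[0.08, -0.0343, 0.0104, 0.0045, 0.1, -0.0, 0.7],
[0.08, -0.0355, 0.0086, 0.0045, 0.1, -0.0, 0.7],
[0.08, -0.0367, 0.0068, 0.0045, 0.1, -0.0, 0.7],
[0.08, -0.0377, 0.0049, 0.0045, 0.1, -0.0, 0.7],
[0.08, -0.0386, 0.0029, 0.0044, 0.1, -0.0, 0.7],
[0.08, -0.0395, 0.0008, 0.0045, 0.1, -0.0, 0.7],
[0.08, -0.0402, -0.0014, 0.0045, 0.1, -0.0, 0.7],
[0.08, -0.0408, -0.0036, 0.0045, 0.1, -0.0, 0.7],
[0.08, -0.0412, -0.0058, 0.0045, 0.1, -0.0, 0.7],
[0.5355 0.0899 0.2077]
```

```bash
python3 - <<'E'
from h import *
cs={}
for n,roi in(("top",(368,155,425,200)),("side",(368,198,430,250))):
    f=np.load(n+"0.npz");P=cloud(n,f["d"]);a,b,c,d=roi;ok=(f["d"]>0)[b:d,a:c]
    im=f["im"][b:d,a:c].astype(int); g=im.max(2); p=P[b:d,a:c][ok]; q=p[(p[:,2]>.054)&(p[:,2]<.07)]
    r=cv2.fitLine(q[:,:2].astype(np.float32),cv2.DIST_HUBER,0,.01,.01).ravel()
    print(n,"ridge",len(q),q.mean(0),"y",np.percentile(q[:,1],[1,99]),"dir",r[:2],"zmax",np.percentile(q[:,2],95))
    # body colour: warm (R>B)
    m=((im[...,2]-im[...,0]>8)&(g>90)).astype(np.uint8); k,l,s,ce=cv2.connectedComponentsWithStats(m); i=1+np.argmax(s[1:,4])
    print("  warm",s[i],ce[i]+[a,b]); cs[n]=ce[i]+[a,b]
    rr=cv2.minAreaRect(np.argwhere(l==i)[:,::-1].astype(np.float32)); print("  rect",rr)
    for z in(.035,.045,.06):
        Q=np.array([ray(n,x+a,y+b,z) for y,x in np.argwhere(l==i)]); print("  at z",z,"x",np.percentile(Q[:,0],[1,99]),"y",np.percentile(Q[:,1],[1,99]),Q.mean(0)[:2])
print(tri(cs["side"],cs["top"]))
A=[cv2.resize(np.load(n+"0.npz")["im"][r[1]:r[3],r[0]:r[2]],None,fx=6,fy=6,interpolation=cv2.INTER_CUBIC) for n,r in(("top",(366,155,430,200)),("side",(366,198,430,250)))]
C=np.zeros((320,800,3),np.uint8);C[:270,:384]=A[0];C[:312,400:784]=A[1]
g=cv2.resize(np.load("side6.npz")["im"][150:225,220:340],None,fx=6,fy=6,interpolation=cv2.INTER_CUBIC)[:270]
D=np.zeros((280+320,800,3),np.uint8);D[:320]=C;D[325:595,:g.shape[1]]=g;cv2.imwrite("pics/c6.png",D)
E
```

```text
top ridge 338 [ 0.6248 -0.2548  0.058 ] y [-0.2968 -0.2134] dir [ 0.0534 -0.9986] zmax 0.06215840770242279
  warm [ 13  10  38  21 492] [398.8841 175.7154]
  rect ((31.5, 20.0), (20.0, 37.0), 90.0)
  at z 0.035 x [0.599  0.6557] y [-0.3045 -0.2026] [ 0.6254 -0.2519]
  at z 0.045 x [0.5971 0.6533] y [-0.3024 -0.2014] [ 0.6233 -0.2502]
  at z 0.06 x [0.5943 0.6497] y [-0.2991 -0.1996] [ 0.6201 -0.2477]
side ridge 339 [ 0.6202 -0.2588  0.0582] y [-0.2982 -0.2164] dir [ 0.0419 -0.9991] zmax 0.061461947567422334
  warm [ 12   8  41  30 583] [399.6209 220.259 ]
  rect ((31.5711727142334, 21.007843017578125), (39.90642166137695, 20.665205001831055), 20.323135375976562)
  at z 0.035 x [0.5939 0.6586] y [-0.2985 -0.2003] [ 0.6219 -0.2513]
  at z 0.045 x [0.5866 0.6505] y [-0.2995 -0.2025] [ 0.6143 -0.2529]Traceback (most recent call last):
  File "<stdin>", line 13, in <module>
  File "h.py", line 11, in ray
    K,R,t=cam(n); o=-R.T@t; r=R.T@np.linalg.inv(K)@np.array([u,v,1.]); return o+r*(z-o[2])/r[2]
          ~~~^^^
  File "h.py", line 5, in cam
    c=ctrl.camera_info(n); return np.array(c["intrinsics"]),np.array(c["R"]),np.array(c["t"])
ValueError: time passes only in moves, steps and waits
```

```bash
sed -i 's/^def cam(n):/import functools\n@functools.cache\ndef cam(n):/' h.py; python3 - <<'E'
from h import *
A=[cv2.resize(np.load(n+"0.npz")["im"][r[1]:r[3],r[0]:r[2]],None,fx=6,fy=6,interpolation=cv2.INTER_CUBIC) for n,r in(("top",(366,155,430,200)),("side",(366,198,430,250)))]
D=np.zeros((600,800,3),np.uint8);D[:270,:384]=A[0];D[:312,400:784]=A[1]
g=cv2.resize(np.load("side6.npz")["im"][150:225,220:340],None,fx=6,fy=6,interpolation=cv2.INTER_CUBIC)[:270];D[325:595,:g.shape[1]]=g;cv2.imwrite("pics/c6.png",D)
rows(([.6225,-.257,.14],tool(92.7)),9,.075)
E
```

```text
[0.075, -0.035, 0.0121, 0.0074, 0.0, -0.0, 1.0],
[0.075, -0.0364, 0.0104, 0.0074, 0.0, -0.0, 1.0],
[0.075, -0.0378, 0.0086, 0.0074, 0.0, -0.0, 1.0],
[0.075, -0.039, 0.0068, 0.0074, 0.0, -0.0, 1.0],
[0.075, -0.0401, 0.0048, 0.0074, 0.0, -0.0, 1.0],
[0.075, -0.0411, 0.0028, 0.0074, 0.0, -0.0, 1.0],
[0.075, -0.0421, 0.0007, 0.0075, 0.0, -0.0, 1.0],
[0.075, -0.0429, -0.0016, 0.0075, 0.0, -0.0, 1.0],
[0.075, -0.0436, -0.0038, 0.0075, 0.0, -0.0, 1.0],
```

View pics/c6.png

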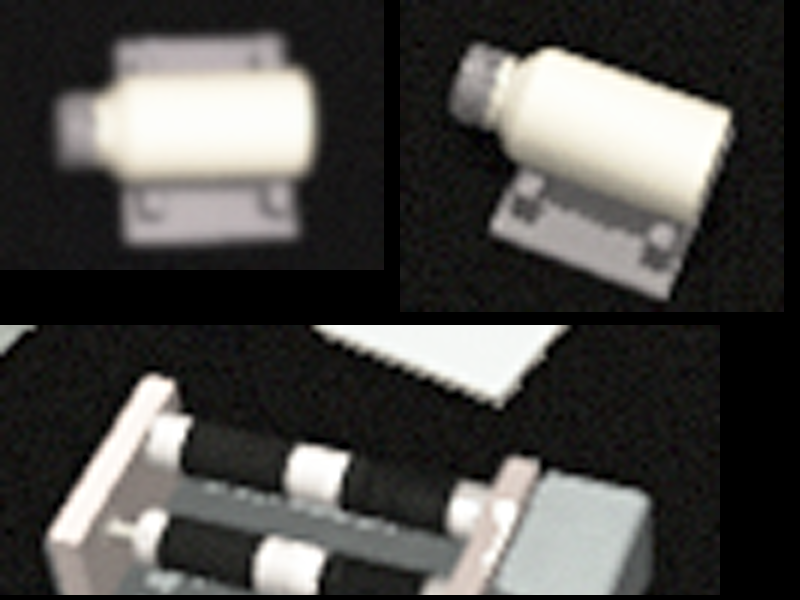

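The idler is seated, with both journals in their recesses in the side view. Now the bottle.

```bash
python3 -m handwheel '[[0.075,-0.035,0.012,0.007,0,0,1],[0.075,-0.036,0.0105,0.007,0,0,1],[0.075,-0.038,0.0085,0.007,0,0,1],[0.075,-0.039,0.007,0.0075,0,0,1],[0.075,-0.04,0.005,0.0075,0,0,1],[0.075,-0.041,0.003,0.0075,0,0,1],[0.075,-0.042,0.0005,0.0075,0,0,1],[0.075,-0.043,-0.0015,0.0075,0,0,1],[0.075,-0.0435,-0.004,0.0075,0,0,1],[0.075,0,0,0,0,0,0],[0.075,0,0,0,0,0,0]]' 25; python3 - <<'E'
from h import *
print(ray("top",400.2,178.2,.006),ray("side",366+ (605-400)/6,198+205/6,.02))
rows(([.6225,-.258,.018],tool(92.7)),3,.075,False)
E
```

```text
time: 14.72
position: [0.62, -0.256, 0.136]
tool_rot: [-2.166, -2.269, -0.003]
ft_force: [0.5, -0.0, -0.4]
grip_width: 0.862
grip_force: 0.0
[ 0.6244 -0.2605  0.006 ] [ 0.5989 -0.2645  0.02  ]
[0.075, -0.0009, 0.0009, 0.0393, -0.0, -0.1, -0.0],
[0.075, -0.0008, 0.0008, 0.0393, -0.0, -0.1, -0.0],
[0.075, -0.0008, 0.0008, 0.0393, -0.0, -0.1, -0.0],
```

```bash
python3 -m handwheel '[[0.075,-0.0015,0.001,0.04,0,0,0],[0.075,-0.001,0.001,0.04,0,0,0],[0.075,-0.001,0.001,0.025,0,0,0],[0.075,0,0,0.012,0,0,0],[0.075,0,0,0,0,0,0]]' 25; python3 -m handwheel '[[0,0,0,0,0,0,0],[0,0,0,0,0,0,0],[0,0,0,0,0,0,0],[0,0,0,0,0,0,0]]' 25
```

```text
time: 15.35
position: [0.6237, -0.2584, 0.0197]
tool_rot: [-2.165, -2.271, -0.003]
ft_force: [-0.0, 0.7, -0.2]
grip_width: 0.86
grip_force: 0.0
time: 15.85
position: [0.6241, -0.26, 0.0209]
tool_rot: [-2.168, -2.271, -0.004]
ft_force: [-0.5, -0.3, 1.7]
grip_width: 0.571
grip_force: 25.0
```

The grip is good, but finger tips this low would hit the rollers at the trough. I'll regrip about 7 mm higher, then lift.

```bash
python3 -m handwheel '[[0.075,0,0,0,0,0,0],[0.075,0,0,0,0,0,0],[0.075,0,0,-0.0065,0,0,0],[0.075,0,0,0,0,0,0],[0,0,0,0,0,0,0],[0,0,0,0,0,0,0],[0,0,0,0,0,0,0],[0,0,0,0,0,0,0],[0,0,0,0,0,0,0]]' 30; python3 -m handwheel '[[0,0,0,-0.02,0,0,0],[0,0,0,-0.05,0,0,0],[0,0,0,-0.06,0,0,0],[0,0,0,0,0,0,0]]';python3 - <<'E'
from h import *
BT=np.array([0.0015,0,-.0075])
R=tool(90+YAW); w=(C0+B@np.array([0,-.012,.110])-R.apply(BT),R); print(w[0]); rows(w,10,0)
E
```

```text
time: 16.98
position: [0.6237, -0.2598, 0.0266]
tool_rot: [-2.167, -2.271, -0.003]
ft_force: [-0.1, 0.4, -0.6]
grip_width: 0.566
grip_force: 30.0
time: 17.48
position: [0.6271, -0.2627, 0.1648]
tool_rot: [2.164, 2.265, 0.011]
ft_force: [-0.7, 0.0, -1.2]
grip_width: 0.568
grip_force: 30.0
[0.5625 0.0878 0.1025]
[0, 0.0385, 0.0048, 0.0062, 0.1, 0.0, -0.9],
[0, 0.0381, 0.0031, 0.0062, 0.1, 0.0, -0.9],
[0, 0.0376, 0.0014, 0.0062, 0.1, 0.0, -0.9],
[0, 0.037, -0.0003, 0.0062, 0.1, 0.0, -0.9],
[0, 0.0364, -0.0019, 0.0062, 0.1, 0.0, -0.9],
[0, 0.0357, -0.0035, 0.0062, 0.1, 0.0, -0.9],
[0, 0.035, -0.005, 0.0062, 0.1, 0.0, -0.9],
[0, 0.0341, -0.0064, 0.0062, 0.1, 0.0, -0.9],
[0, 0.0332, -0.0078, 0.0062, 0.1, 0.0, -0.9],
[0, 0.0323, -0.0091, 0.0062, 0.1, 0.0, -0.9],
```

```bash
python3 -m handwheel '[[0,0.0385,0.005,0.002,0,0,-0.9],[0,0.038,0.003,0.002,0,0,-0.9],[0,0.0375,0.0015,0.002,0,0,-0.9],[0,0.037,-0.0005,0.002,0,0,-0.9],[0,0.0365,-0.002,0.004,0,0,-0.9],[0,0.0355,-0.0035,0.006,0,0,-0.9],[0,0.035,-0.005,0.008,0,0,-0.9],[0,0.034,-0.0065,0.012,0,0,-0.9],[0,0.033,-0.008,0.012,0,0,-0.9],[0,0.0325,-0.009,0.01,0,0,-0.9],[0,0,0,0,0,0,0],[0,0,0,0,0,0,0]]';python3 - <<'E'
from h import *
BT=np.array([0.0015,0,-.0084]); p,R=pose(); print("bottle in roller mm",1000*(B.T@(p+R.apply(BT)-C0)))
# idler check: triangulate not needed; next target 6 mm above rest
R=tool(90+YAW); w=(C0+B@np.array([0,-.012,.083])-R.apply(BT),R); rows(w,2,0,False)
E
```

```text
time: 18.98
position: [0.5585, 0.0891, 0.0982]
tool_rot: [-1.984, -2.434, -0.003]
ft_force: [-0.1, -0.3, -1.6]
grip_width: 0.565
grip_force: 30.0
bottle in roller mm [ -3.6597  -9.9544 106.5911]
[0, -0.0011, 0.0018, 0.0118, 0.0, -0.1, 0.0],
[0, -0.001, 0.0018, 0.0118, 0.0, -0.1, 0.0],
```

```bash
python3 -m handwheel '[[0,-0.001,0.002,0.012,0,0,0],[0,-0.001,0.0018,0.012,0,0,0],[0,0,0,0,0,0,0],[0,0,0,0,0,0,0]]';python3 - <<'E'
from h import *
BT=np.array([0.0015,0,-.0084]); p,R=pose(); print("bottle in roller mm",1000*(B.T@(p+R.apply(BT)-C0)), np.degrees(R.as_matrix()[2,:2]))
im,d=ctrl.get_image("side"); cv2.imwrite("pics/c7.png",cv2.resize(im[120:230,210:345],None,fx=5,fy=5,interpolation=cv2.INTER_CUBIC))
E
```

```text
time: 19.48
position: [0.5624, 0.0883, 0.0736]
tool_rot: [-1.983, -2.433, -0.002]
ft_force: [-0.3, -0.7, -0.9]
grip_width: 0.57
grip_force: 30.0
bottle in roller mm [  0.024  -11.4772  81.9907] [ 0.1565 -0.0165]
```

View pics/c7.png

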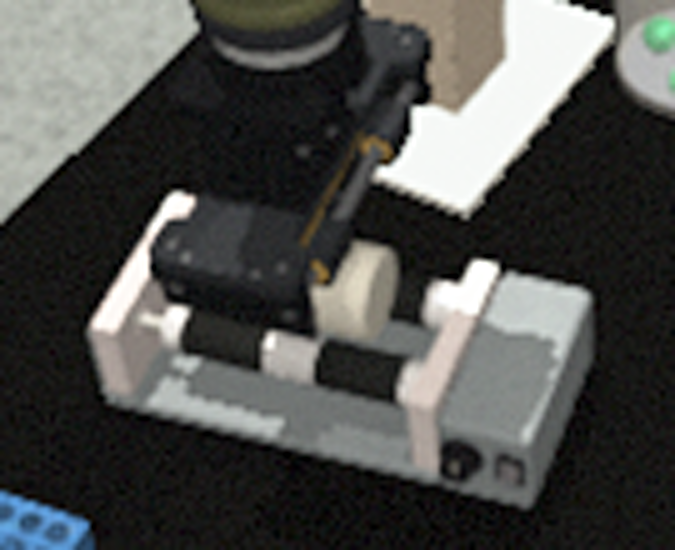

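The bottle is centred just above the trough and the idler is seated. Lowering by feel.

```bash
python3 -m handwheel '[[0,0,0,0.0025,0,0,0],[0,0,0,0.0015,0,0,0],[0,0,0,0,0,0,0]]'; python3 -m handwheel '[[0,0,0,0.001,0,0,0],[0,0,0,0,0,0,0]]'; python3 -m handwheel '[[0,0,0,0.001,0,0,0],[0,0,0,0,0,0,0]]'
```

```text
time: 19.9
position: [0.5624, 0.0888, 0.0698]
tool_rot: [-1.983, -2.434, -0.003]
ft_force: [-0.4, 0.4, -1.3]
grip_width: 0.565
grip_force: 30.0
time: 20.15
position: [0.5624, 0.0887, 0.0697]
tool_rot: [-1.983, -2.434, -0.003]
ft_force: [-2.6, 0.2, 5.3]
grip_width: 0.57
grip_force: 30.0
time: 20.4
position: [0.5624, 0.0888, 0.0697]
tool_rot: [-1.982, -2.433, -0.004]
ft_force: [-5.2, -0.6, 10.5]
grip_width: 0.567
grip_force: 30.0
```

```bash
python3 -m handwheel '[[0,0,-0.0015,-0.0015,0,0,0],[0,0,0,0,0,0,0]]'; python3 -m handwheel '[[0,0,0,0.001,0,0,0],[0,0,0,0,0,0,0]]'
```

```text
time: 20.65
position: [0.561, 0.0884, 0.0693]
tool_rot: [-1.983, -2.434, -0.004]
ft_force: [1.3, 0.0, -0.7]
grip_width: 0.564
grip_force: 30.0
time: 20.9
position: [0.5612, 0.0885, 0.0685]
tool_rot: [-1.983, -2.434, -0.004]
ft_force: [-0.2, -0.6, 1.8]
grip_width: 0.567
grip_force: 30.0
```

Lower and centred now (axis at about 0.0769 m). Releasing.

```bash
python3 -m handwheel '[[0.057,0,0,0,0,0,0],[0.057,0,0,0,0,0,0],[0.07,0,0,0,0,0,0],[0.07,0,0,0,0,0,0]]'; python3 -m handwheel '[[0.075,0,0,-0.01,0,0,0],[0.075,0,0,-0.03,0,0,0],[0.075,0,0,-0.06,0,0,0],[0.075,0,0,-0.06,0,0,0],[0.075,-0.05,-0.04,0,0,0,0],[0.075,-0.06,-0.04,0,0,0,0],[0.075,-0.06,-0.04,0,0,0,0],[0.075,-0.06,-0.03,0,0,0,0],[0.075,0,0,0,0,0,0]]'; python3 - <<'E'
from h import *
out=[]
for n,r in(("side",(210,120,345,230)),("top",(215,150,340,235))):
    im,d=ctrl.get_image(n); out.append(cv2.resize(im[r[1]:r[3],r[0]:r[2]],(400,330)))
    P=cloud(n,d); ok=d>0; q=(P-C0)@B; m=ok&(abs(q[...,0])<.04)&(abs(q[...,1])<.075)&(q[...,2]>.095)&(q[...,2]<.11)
    print(n,m.sum(),q[m].mean(0),np.percentile(q[m],[2,98],axis=0))
cv2.imwrite("pics/c8.png",np.hstack(out))
E
```

```text
time: 21.4
position: [0.5608, 0.0883, 0.0682]
tool_rot: [-1.983, -2.434, -0.003]
ft_force: [0.1, -0.1, 0.2]
grip_width: 0.771
grip_force: 0.0
time: 22.52
position: [0.4679, -0.15, 0.229]
tool_rot: [-1.997, -2.425, -0.005]
ft_force: [0.6, 1.8, 0.0]
grip_width: 0.859
grip_force: 0.0
side 309 [-0.0067 -0.0108  0.0997] [[-0.021  -0.0508  0.0954]
 [ 0.0124  0.0303  0.1035]]
top 383 [-0.0013 -0.0091  0.0993] [[-0.0174 -0.0487  0.0953]
 [ 0.0152  0.032   0.1042]]
```

View pics/c8.png

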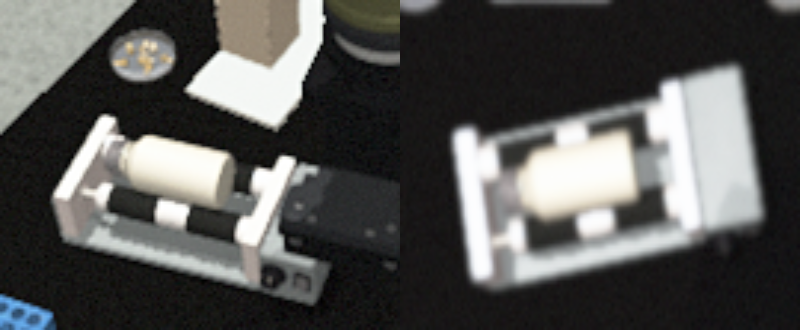

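The bottle lies along the trough, top at about z = 0.102 m as expected. The idler is seated and the gripper is clear.

```bash
python3 -c "
from bench import ctrl
print(ctrl.close_job())"
```

```text
the job is handed in; nothing more can be done
None
```

The idler is back between the cheeks with both journals in their recesses, the bottle is resting along the trough, the beaker was not touched, and I handed the job in at about 23 s of robot time; the hand-in returned no verdict.

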